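Stand the toppled tool block up and push it home

ROBOT

A 7-joint arm with a two-finger parallel gripper is mounted at the origin on the work surface. World frame = base frame: x ahead of the robot, y to its left, z up, the work surface at z = 0. Lengths are in m, angles in rad, forces in N, time in s.
With the tool pointing down it reaches from about 0.4 to 0.9 m from the base axis. Payload 5.5 kg.
Tool frame: the origin (TCP) lies midway between the tips of the shut fingers; the grasp point (between the pads) lies 19 mm behind it; z points along the fingers, y is the line along which they close (so a half turn about z gives the same grasp; the last joint's range is limited). The gripper opens to 92 mm and grips with 3 to 60 N. Pads are 19 mm wide; open, the fingers measure 130 mm over their backs; the gripper's body (75 mm by 190 mm) begins 47 mm behind the grasp point.
Start: joints at [-0.893, 0.501, -0.427, 1.55, 0.221, 1.138, -0.21], TCP at [0.262, 0.595, 0.227] pointing down, gripper open.
Joint ranges: [-2.88, 2.88], [-0.31, 2.03], [-1.54, 1.56], [0.2, 2.42], [-1.41, 4.55], [0.19, 2.02], [-2.57, 2.57]. Speed limits (rad/s): [2.57, 2.57, 3.14, 3.14, 3.14, 3.14, 3.14].

INTERFACE

Orientations are given as a unit quaternion [x, y, z, w].
In Python, from cell import readout, cams, manip gives the robot as it stands.
- The arm moves only by the tool send_rows, never from a script. Its argument "plan" is a list of rows, each an object of numbers: "dx", "dy", "dz": the shift along the world's x, y, z in cm; "twist": the turn about the world's z in degrees. A call has exactly 8 rows; each row shifts and turns the commanded pose from where the row before left it; what a row does not reach is not made up. A row lasts 1/12 s, in which the tool goes at most 41.7 mm and 7.16 degrees, less where a joint would pass 70% of its speed; a pose out of reach is approached as far as the arm can. A call with a gripper value outside its range is refused whole. "gripper" is the finger opening in cm, from 0 to 9.18, set as the call begins (left out, the last holds). The fingers move at their own pace and stop on an object; "squeeze" is the grip in N (left out, the last holds). Time passes only in rows, so rows that do not move let the fingers close, or fill a call up. It gives the time, the measured TCP pose, the force, the opening and the grip force at its end, in the units of the state.
- readout.state(): the state, without advancing time (a new reading comes with each control period).
- cams.read_camera(name): name is "scene" or "top"; returns a dict with "pixels" (384x512x3 uint8, red, green, blue), "depth" (384x512 float32, m along the optical axis (not along the pixel's ray), 0 where there is no reading), "fx", "fy", "cx", "cy" (pixels), "rvec" (rotation vector, rad) and "tvec" (3), from world to camera coordinates, as OpenCV has them. Camera axes: x right, y down, z forward; pixel columns grow to the right and rows downward; lengths in m; the calibration is good to about 2 mm. A picture is of the moment at which its call begins.
- manip.finish_job(): hands the job in; it is judged then, once.
The state is a dict: "t": time; "joint_pos": joint angles; "dq": joint speeds; "tau": joint torques, N m; "position": TCP position; "ee_rot": TCP orientation; "ft_force": force on the tool from outside, world axes, zero at the start; "torque": the same for the moment, N m; "gripper_width": opening from 0.0 (shut) to 1.0 (fully open); "gripper_force": force on a finger pad.
Only numpy, scipy, OpenCV 4.12 (cv2) and the standard library are available. Lean on these libraries where they do the work, as an engineer would, in place of code of your own. Each camera call takes 0.05 s, during which the arm holds its last target. There are 200 camera calls.

TASK

The wooden tool block on the cutting mat has fallen over onto its front. Push it with the fingertips so that it tips back up onto its steel base, then push it along the mat until its back sits flush against the light wooden stop strip, within the length of the strip. Only push it: do not lift it off the mat, and leave the six small things standing and lying around it where they are.

Things in the scene. Friction and masses are not known exactly. Their poses are not given: they have to be found in the camera images.
- block: Dark wooden stepped tool block on a steel base plate, 0.6-0.95 kg, base-heavy. Origin: centre of underside; own z up, x front to back. Standing: 95 mm deep (x), 140 wide (y); rear tier (x -2.5 to 47.5) 90 high, front tier 65 high; holes are only marks. At first it lies on its front (own x up, origin 47.5 mm above the mat), holed top roughly towards the robot, steel base towards the strip.
- front_edge (a point): Middle of the block's front lower edge (own x = -47.5 mm, y = 0, z = 0), on the mat: it rolls upright about this edge when pushed high on the holed side (rear tier, 45 to 95 mm above the mat as it lies) towards its base. After about 40 degrees it goes over by itself and falls onto its base
- back_left (a point): Back lower corner of the block at own x = +47.5 mm, y = +70 mm, z = 0
- back_right (a point): Back lower corner of the block at own x = +47.5 mm, y = -70 mm, z = 0
- stop: Light wooden stop strip with three brass screws, fixed to the mat: 360 mm long (own y), 26 mm thick (own x), 22 mm high. Origin: middle of its robot-side face, at mat height; own x points away from the robot, square to that face (the face is own x = 0). The mat and table top are at z = 0
- spool: Red thread spool, standing, 42 mm diameter, 48 mm high; origin at the centre of its underside. Leave alone
- dye: Small amber jar of edge dye, black cap, 42 mm diameter, 65 mm high; origin at the centre of its underside. Leave alone
- tin: Flat brass wax tin, 68 mm diameter, 24 mm high; origin at the centre of its underside. Leave alone
- maul: Maul standing on its white head (60 mm diameter, 75 mm high) with a wooden handle 24 mm thick rising to 185 mm; origin at the centre of its underside. Leave alone
- awl: Awl with wooden handle, 150 mm long, lying along its own x; origin under its middle. Leave alone
- slicker: Small wooden bar, 110 mm (own x) by 28 by 16 mm high, lying flat; origin at the centre of its underside. Leave alone
Things that resemble listed ones, but are neither listed nor needed, are in the scene too. What is shaped like the block but white is not meant.

How it is judged:
On the way, in this order (a step that is already met when the one before it is completed fails the run):
1. the block stands on its base (angle between block's own z axis and vertical below 0.08 rad and height (world z) of front_edge below 0.008 m), for 0.2 s.
2. the block's back is flush against the strip (angle between block's own z axis and vertical below 0.06 rad and x of back_left in the frame of stop between -0.006 and 0.004 m and x of back_right in the frame of stop between -0.006 and 0.004 m and y of block in the frame of stop between -0.12 and 0.12 m and height (world z) of front_edge below 0.006 m and linear speed of block below 0.01 m/s), for 0.2 s.
At the end, for the whole second after the job is handed in: The block stands upright on its base (within 0.06 rad), both back lower corners within 6 mm of the strip's robot-side face, its middle within 120 mm of the strip's middle along the strip (so that its back bears on it within its length, to 10 mm), at rest (all of step 2); the robot touches nothing.
It fails at once if the block is lifted clear of the mat (front and back lower edges both more than 15 mm up) (height (world z) of each of front_edge, back_left, back_right above 0.015 m).
It fails at once if a bystander (spool, jar, tin, maul: 20 mm; awl, bar: 25 mm) is moved (distance of any of spool, dye, tin, maul from where it was at the start of the episode above 0.02 m or distance of any of awl, slicker from where it was at the start of the episode above 0.025 m).
It also fails if it takes over 54 s, if anything falls off the work surface, if the arm or the gripper's body presses on something with over 40 N, if the wrist force passes 120 N, or if a joint passes its speed limit or range.

## Working session

There is one attempt and no reset: what is moved stays moved. The work goes in short steps, Python scripts to look and compute and a tool call to move; the robot and the scene stay as the last step left them, time stands still between calls to the robot, and variables do not carry over. Pictures are saved under pics/ and viewed, at most 10 in all, crops included, and the job is handed in when it is done.

Besides the shell and the picture viewer there is one more tool, called by a JSON object that holds its "op" and its "data", one argument or row to a line. send_rows: Moves the arm, as the interface text tells. Its arguments: {"type":"object","properties":{"plan":{"type":"array","items":{"type":"object","properties":{"dx":{"type":"number"},"dy":{"type":"number"},"dz":{"type":"number"},"twist":{"type":"number"}}}},"gripper":{"type":"number"},"squeeze":{"type":"number"}},"required":["plan"]}

```bash
mkdir -p pics; cat > h.py <<'E'
import numpy as np, cv2
from cell import readout, cams, manip
def cam(n, save=None):
    c=cams.read_camera(n)
    if save: cv2.imwrite(f'pics/{save}.png', cv2.cvtColor(c['pixels'],cv2.COLOR_RGB2BGR))
    return c
def cloud(c):
    R=cv2.Rodrigues(np.array(c['rvec'],float))[0]; t=np.array(c['tvec'],float).reshape(3)
    d=c['depth']; v,u=np.mgrid[:d.shape[0],:d.shape[1]]
    P=np.stack([(u-c['cx'])/c['fx']*d,(v-c['cy'])/c['fy']*d,d],-1)
    W=(P-t)@R
    W[d==0]=np.nan
    return W
E
python3 - <<'E'
from h import *
for n in('scene','top'):
    c=cam(n,n+'0'); np.save(n+'0.npy',cloud(c)); print(n,c['fx'],c['rvec'],c['tvec'])
s=readout.state(); print({k:np.round(s[k],3) for k in s})
E
```

```text
scene 359.3462781045683 [ 0.84622999  2.54885278 -1.09272117] [ 0.46395991 -0.18644721  1.4869009 ]
top 382.98716232375006 [ 2.20415016 -2.14142254  0.10644912] [-0.03385431  0.58497719  1.18621314]
{'t': np.float64(0.1), 'joint_pos': array([-0.893,  0.502, -0.427,  1.551,  0.221,  1.138, -0.21 ]), 'dq': array([ 0.001, -0.002, -0.002, -0.003,  0.   , -0.   , -0.001]), 'tau': array([-1.1000e-02, -5.6788e+01, -5.8390e+00, -2.7992e+01, -6.9000e-02,
        2.4000e-02,  0.0000e+00]), 'position': array([0.262, 0.594, 0.226]), 'ee_rot': array([ 0.206,  0.979, -0.001, -0.   ]), 'ft_force': array([-0.954,  0.672,  0.595]), 'torque': array([-0.017, -0.092,  0.043]), 'gripper_force': np.float64(0.0), 'gripper_width': np.float64(0.997)}
```

View pics/scene0.png

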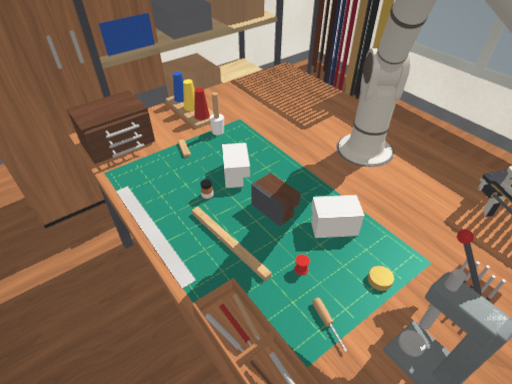

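View pics/top0.png

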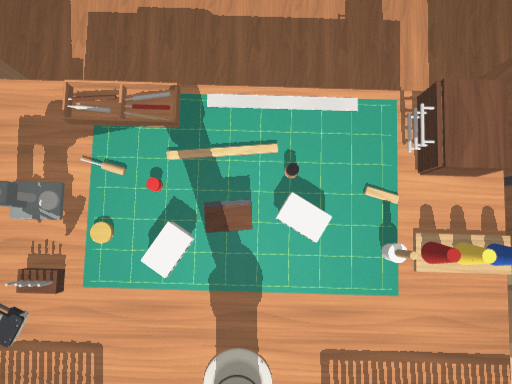

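The meant block is the dark one: scene (275,199), top (228,216). The white look-alikes are at top (168,249) and (304,217). The stop is the light wooden strip at top (222,151); the white bar at top (282,103) has no brass screws and isn't wood. Bystanders in top: spool (154,184), dye (291,170), tin (101,232), awl (103,165), slicker (381,194), maul (395,253).

```bash
python3 - <<'E'
from h import *
im=cv2.imread('pics/top0.png'); W=np.load('top0.npy')
hsv=cv2.cvtColor(im,cv2.COLOR_BGR2HSV)
sc=cv2.imread('pics/scene0.png')
a=cv2.resize(im[130:270,130:330],(800,560),interpolation=cv2.INTER_CUBIC)
cv2.imwrite('pics/crop0.png',a)
def rect(P,n):
    r=cv2.minAreaRect((P[:,:2]*1000).astype(np.float32)); print(n,len(P),'z',np.round(np.percentile(P[:,2],[5,50,95]),3),'rect',np.round(r[0],1),np.round(r[1],1),round(r[2],1)); print(np.round(cv2.boxPoints(r)).tolist())
def win(x0,x1,y0,y1,zlo,zhi,n,W=W):
    P=W[y0:y1,x0:x1].reshape(-1,3); P=P[np.isfinite(P).all(1)&(P[:,2]>zlo)&(P[:,2]<zhi)]; rect(P,n); return P
B=win(195,262,190,240,.05,.13,'block top')
S=win(160,285,138,164,.012,.05,'strip')
win(145,165,175,195,.03,.08,'spool');win(280,302,158,182,.045,.1,'dye');win(135,200,215,280,.05,.15,'whiteL');win(270,335,190,245,.05,.15,'whiteR')
x=np.nanmedian(W[280:284,120:200],axis=(0,1));print('mat',x)
# scene check
Ws=np.load('scene0.npy');
win(245,305,170,225,.05,.13,'block scene',Ws); win(185,275,205,280,.012,.03,'strip scene',Ws)
E
```

```text
block top 1427 z [0.091 0.095 0.098] rect [513.8  43.7] [ 90.4 139.8] 5.7
[[462.0, 109.0], [476.0, -30.0], [566.0, -21.0], [552.0, 118.0]]
strip 940 z [0.017 0.022 0.025] rect [723.6  74. ] [ 28.  360.1] 5.3
[[693.0, 252.0], [726.0, -107.0], [754.0, -104.0], [721.0, 255.0]]
spool 138 z [0.045 0.048 0.052] rect [608.  284.8] [40.2 38.8] 28.3
[[581.0, 292.0], [599.0, 258.0], [635.0, 277.0], [616.0, 311.0]]
dye 126 z [0.058 0.064 0.068] rect [ 665.1 -149.8] [37. 37.] 59.4
[[640.0, -156.0], [672.0, -175.0], [690.0, -143.0], [659.0, -124.0]]
whiteL 1559 z [0.082 0.095 0.099] rect [408.9 222.1] [ 91.5 141.1] 56.8
[[325.0, 222.0], [443.0, 145.0], [493.0, 222.0], [375.0, 299.0]]
whiteR 1478 z [0.09  0.095 0.099] rect [ 516.5 -183.7] [140.5  91.1] 60.0
[[442.0, -222.0], [521.0, -267.0], [591.0, -146.0], [512.0, -100.0]]
mat [0.30250156 0.25745283 0.00046367]
block scene 1303 z [0.056 0.094 0.097] rect [519.6   2. ] [ 94.5 227.4] 5.5
[[462.0, 111.0], [483.0, -116.0], [578.0, -107.0], [556.0, 120.0]]
strip scene 956 z [0.014 0.021 0.025] rect [647.9  66.7] [184.8 360.1] 5.4
[[539.0, 237.0], [573.0, -121.0], [757.0, -104.0], [723.0, 255.0]]
```

View pics/crop0.png

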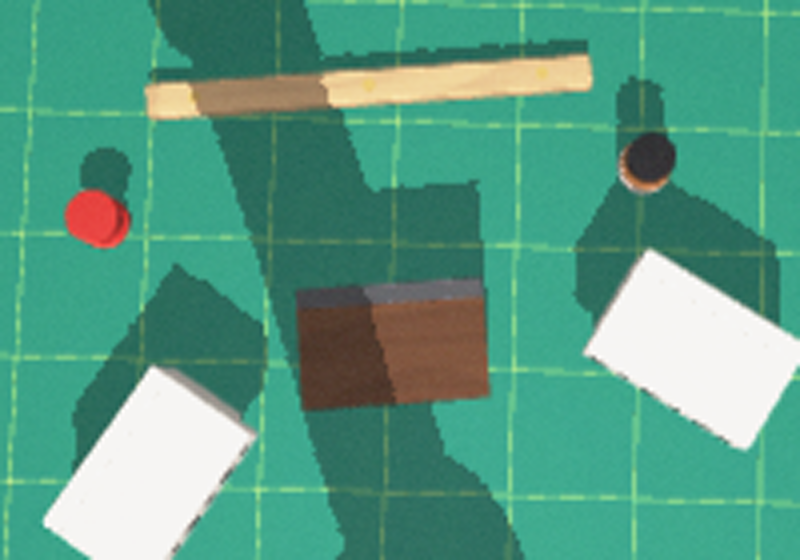

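The crop confirms it: the dark brown block has its steel base (top edge of the crop, y≈290) facing the strip at crop (370,85). The strip has brass screws. Heading is about 5.5°, and the base face is about 150 mm short of the strip. I'll move behind the holed face.

{"op": "send_rows", "data": {
  "plan": [
    {"dx": 1.0, "dy": -3.4, "twist": 1.8},
    {"dx": 1.0, "dy": -3.4, "twist": 1.8},
    {"dx": 1.0, "dy": -3.4, "twist": 1.8},
    {"dx": 1.0, "dy": -3.4, "twist": 1.8},
    {"dx": 1.0, "dy": -3.4, "twist": 1.8},
    {"dx": 1.0, "dy": -3.4, "twist": 1.8},
    {"dx": 1.0, "dy": -3.4, "twist": 1.8},
    {"dx": 1.0, "dy": -3.4, "twist": 1.8}
  ],
  "gripper": 6
}}

```text
invalid input
```

{"op": "send_rows", "data": {
  "plan": [
    {"dx": 1.0, "dy": -3.4, "twist": 1.8},
    {"dx": 1.0, "dy": -3.4, "twist": 1.8},
    {"dx": 1.0, "dy": -3.4, "twist": 1.8},
    {"dx": 1.0, "dy": -3.4, "twist": 1.8},
    {"dx": 1.0, "dy": -3.4, "twist": 1.8},
    {"dx": 1.0, "dy": -3.4, "twist": 1.8},
    {"dx": 0},
    {"dx": 0}
  ]
}}

```text
invalid input
```

{"op": "send_rows", "data": {
  "plan": [
    {"dx": 1.0, "dy": -3.4, "dz": 0, "twist": 1.8},
    {"dx": 1.0, "dy": -3.4, "dz": 0, "twist": 1.8},
    {"dx": 1.0, "dy": -3.4, "dz": 0, "twist": 1.8},
    {"dx": 1.0, "dy": -3.4, "dz": 0, "twist": 1.8},
    {"dx": 1.0, "dy": -3.4, "dz": 0, "twist": 1.8},
    {"dx": 1.0, "dy": -3.4, "dz": 0, "twist": 1.8},
    {"dx": 1.0, "dy": -3.4, "dz": 0, "twist": 1.8},
    {"dx": 1.0, "dy": -3.4, "dz": 0, "twist": 1.8}
  ],
  "gripper": 6
}}

```text
t: 0.77
position: [0.3419, 0.3209, 0.2264]
ee_rot: [0.081, 0.997, -0.0, -0.0]
ft_force: [0.7, 0.1, 0.4]
gripper_width: 0.651
gripper_force: 0.0
```

{"op": "send_rows", "data": {
  "plan": [
    {"dx": 1.1, "dy": -3.55, "dz": 0, "twist": 1.85},
    {"dx": 1.1, "dy": -3.55, "dz": 0, "twist": 1.85},
    {"dx": 1.1, "dy": -3.55, "dz": 0, "twist": 1.85},
    {"dx": 1.1, "dy": -3.55, "dz": 0, "twist": 1.85},
    {"dx": 1.1, "dy": -3.55, "dz": 0, "twist": 1.85},
    {"dx": 1.1, "dy": -3.55, "dz": 0, "twist": 1.85},
    {"dx": 1.1, "dy": -3.55, "dz": 0, "twist": 1.85},
    {"dx": 1.1, "dy": -3.55, "dz": 0, "twist": 1.85}
  ]
}}

```text
t: 1.43
position: [0.4298, 0.037, 0.2267]
ee_rot: [-0.048, 0.999, -0.0, -0.0]
ft_force: [1.6, 0.9, -0.3]
gripper_width: 0.652
gripper_force: 0.0
```

{"op": "send_rows", "data": {
  "plan": [
    {"dx": 0, "dy": 0, "dz": -2.0, "twist": 0},
    {"dx": 0, "dy": 0, "dz": -2.5, "twist": 0},
    {"dx": 0, "dy": 0, "dz": -2.5, "twist": 0},
    {"dx": 0, "dy": 0, "dz": -2.5, "twist": 0},
    {"dx": 0, "dy": 0, "dz": -2.5, "twist": 0},
    {"dx": 0, "dy": 0, "dz": -2.0, "twist": 0},
    {"dx": 0, "dy": 0, "dz": 0, "twist": 0},
    {"dx": 0, "dy": 0, "dz": 0, "twist": 0}
  ]
}}

```text
t: 2.1
position: [0.4287, 0.0388, 0.086]
ee_rot: [-0.047, 0.999, -0.0, -0.002]
ft_force: [0.7, -0.9, 0.1]
gripper_width: 0.649
gripper_force: 0.0
```

{"op": "send_rows", "data": {
  "plan": [
    {"dx": 0.4, "dy": 0.03, "dz": -0.1, "twist": 0},
    {"dx": 0.4, "dy": 0.04, "dz": -0.1, "twist": 0},
    {"dx": 0.4, "dy": 0.04, "dz": 0, "twist": 0},
    {"dx": 0.3, "dy": 0.03, "dz": 0, "twist": 0},
    {"dx": 0.3, "dy": 0.03, "dz": 0, "twist": 0},
    {"dx": 0.2, "dy": 0.02, "dz": 0, "twist": 0},
    {"dx": 0.2, "dy": 0.02, "dz": 0, "twist": 0},
    {"dx": 0.2, "dy": 0.02, "dz": 0, "twist": 0}
  ]
}}

```text
t: 2.77
position: [0.4541, 0.0412, 0.0848]
ee_rot: [-0.047, 0.999, -0.0, -0.0]
ft_force: [-0.1, 0.3, 0.3]
gripper_width: 0.654
gripper_force: 0.0
```

```bash
python3 - <<'E'
from h import *
cv2.imwrite('pics/s1.png',cv2.resize(cv2.cvtColor(cam('scene')['pixels'],cv2.COLOR_RGB2BGR)[130:290,170:370],(750,600)))
E
```

```text
(no output)
```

View pics/s1.png

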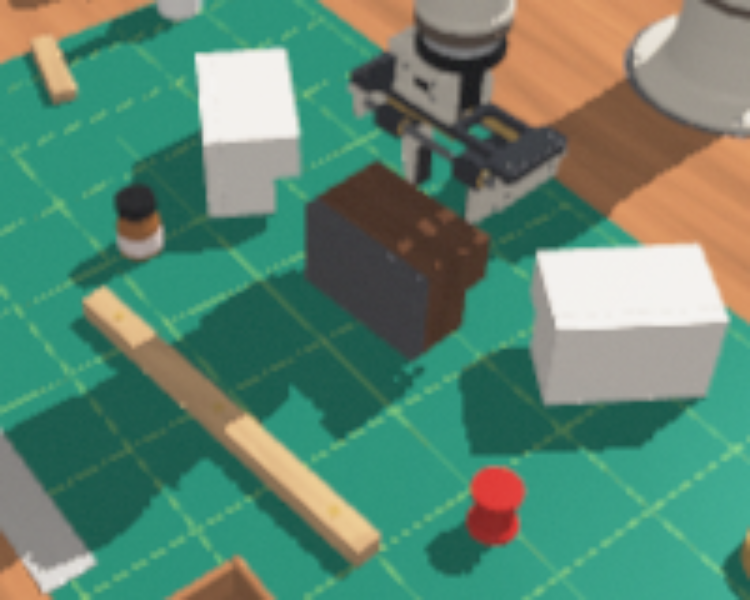

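The crop shows the two fingertips (about (420,175) and (485,205)) just behind the block's holed side, and the block is untouched. I'll move in to contact gently and watch the force.

{"op": "send_rows", "data": {
  "plan": [
    {"dx": 0.2, "dy": 0.02, "dz": 0, "twist": 0},
    {"dx": 0.2, "dy": 0.02, "dz": 0, "twist": 0},
    {"dx": 0.2, "dy": 0.02, "dz": 0, "twist": 0},
    {"dx": 0.2, "dy": 0.02, "dz": 0, "twist": 0},
    {"dx": 0.2, "dy": 0.02, "dz": 0, "twist": 0},
    {"dx": 0.2, "dy": 0.02, "dz": 0.1, "twist": 0},
    {"dx": 0.2, "dy": 0.02, "dz": 0.1, "twist": 0},
    {"dx": 0.2, "dy": 0.02, "dz": 0.1, "twist": 0}
  ]
}}

```text
t: 3.48
position: [0.4662, 0.0424, 0.087]
ee_rot: [-0.048, 0.999, -0.0, -0.004]
ft_force: [-9.6, -0.0, 8.0]
gripper_width: 0.654
gripper_force: 4.4
```

```bash
cat > m.py <<'E'
from h import *
# steel/any block points: fit lines in (s,z) profile from scene camera
c=cam('scene'); W=cloud(c); s=readout.state()
print(np.round(s['position'],4),np.round(s['ft_force'],1))
n=np.array([.9955,.0945]);t=np.array([-.0945,.9955])
S=W[...,:2]@n; T=W[...,:2]@t; Z=W[...,2]
hsv=cv2.cvtColor(c['pixels'],cv2.COLOR_RGB2HSV)
m=(T>-.07)&(T<.06)&(S>.44)&(S<.72)&(Z>.008)&(Z<.16)&~((hsv[...,0]>60)&(hsv[...,0]<95)&(hsv[...,1]>80))
for z in np.arange(.01,.16,.01):
    k=m&(Z>z-.005)&(Z<z+.005)
    if k.sum()>8: print('z %.2f smax %.3f smin %.3f n %d T %.3f..%.3f'%(z,np.percentile(S[k],97),np.percentile(S[k],3),k.sum(),T[k].min(),T[k].max()))
E
python3 m.py
```

```text
[0.467  0.0425 0.0872] [-7.5 -0.8  6.6]
z 0.01 smax 0.565 smin 0.561 n 35 T -0.058..0.060
z 0.02 smax 0.720 smin 0.562 n 84 T -0.070..0.059
z 0.03 smax 0.567 smin 0.562 n 56 T -0.069..0.059
z 0.04 smax 0.566 smin 0.563 n 51 T -0.070..0.057
z 0.05 smax 0.567 smin 0.564 n 49 T -0.069..0.059
z 0.06 smax 0.569 smin 0.565 n 56 T -0.069..0.057
z 0.07 smax 0.569 smin 0.566 n 52 T -0.069..0.057
z 0.08 smax 0.570 smin 0.566 n 57 T -0.066..0.057
z 0.09 smax 0.570 smin 0.530 n 146 T -0.069..0.059
z 0.10 smax 0.565 smin 0.480 n 710 T -0.070..0.060
z 0.11 smax 0.482 smin 0.466 n 29 T -0.045..0.046
z 0.12 smax 0.481 smin 0.463 n 29 T -0.044..0.047
z 0.13 smax 0.481 smin 0.465 n 26 T -0.045..0.048
z 0.14 smax 0.481 smin 0.458 n 14 T -0.048..0.050
```

The block has started to roll: it's at about 4°, with the pivot fixed at s≈0.562 and the load light. I'll follow the contact arc (forward and up).

{"op": "send_rows", "data": {
  "plan": [
    {"dx": 0.3, "dy": 0.03, "dz": 0.28, "twist": 0},
    {"dx": 0.3, "dy": 0.03, "dz": 0.28, "twist": 0},
    {"dx": 0.33, "dy": 0.03, "dz": 0.27, "twist": 0},
    {"dx": 0.34, "dy": 0.03, "dz": 0.25, "twist": 0},
    {"dx": 0.35, "dy": 0.03, "dz": 0.24, "twist": 0},
    {"dx": 0.35, "dy": 0.03, "dz": 0.23, "twist": 0},
    {"dx": 0.36, "dy": 0.03, "dz": 0.22, "twist": 0},
    {"dx": 0.37, "dy": 0.04, "dz": 0.21, "twist": 0}
  ]
}}

```text
t: 4.2
position: [0.4973, 0.0454, 0.1079]
ee_rot: [-0.047, 0.999, 0.0, 0.0]
ft_force: [-2.3, 0.1, 3.2]
gripper_width: 0.658
gripper_force: 1.7
```

```bash
python3 m.py
```

```text
[0.4988 0.0455 0.1084] [1.3 0.3 0.9]
z 0.02 smax 0.719 smin 0.568 n 55 T -0.062..0.060
z 0.03 smax 0.576 smin 0.572 n 22 T -0.062..0.053
z 0.04 smax 0.580 smin 0.577 n 17 T -0.061..0.054
z 0.05 smax 0.584 smin 0.581 n 22 T -0.053..0.058
z 0.06 smax 0.589 smin 0.585 n 21 T -0.060..0.052
z 0.07 smax 0.593 smin 0.589 n 21 T -0.058..0.057
z 0.08 smax 0.597 smin 0.593 n 24 T -0.060..0.056
z 0.09 smax 0.598 smin 0.575 n 221 T -0.070..0.059
z 0.10 smax 0.583 smin 0.553 n 264 T -0.069..0.060
z 0.11 smax 0.560 smin 0.528 n 277 T -0.069..0.059
z 0.12 smax 0.535 smin 0.502 n 214 T -0.069..0.060
z 0.13 smax 0.511 smin 0.494 n 36 T -0.050..0.046
z 0.14 smax 0.512 smin 0.494 n 32 T -0.046..0.047
z 0.15 smax 0.511 smin 0.498 n 30 T -0.050..0.048
```

About 23° now. Continue past the balance point.

{"op": "send_rows", "data": {
  "plan": [
    {"dx": 0.4, "dy": 0.04, "dz": 0.22, "twist": 0},
    {"dx": 0.45, "dy": 0.04, "dz": 0.2, "twist": 0},
    {"dx": 0.5, "dy": 0.05, "dz": 0.2, "twist": 0},
    {"dx": 0.5, "dy": 0.05, "dz": 0.15, "twist": 0},
    {"dx": 0.5, "dy": 0.05, "dz": 0.15, "twist": 0},
    {"dx": 0.5, "dy": 0.05, "dz": 0.1, "twist": 0},
    {"dx": 0.5, "dy": 0.05, "dz": 0.1, "twist": 0},
    {"dx": 0.5, "dy": 0.05, "dz": 0.05, "twist": 0}
  ]
}}

```text
t: 4.92
position: [0.5361, 0.0491, 0.1193]
ee_rot: [-0.047, 0.999, 0.0, 0.0]
ft_force: [-0.6, 0.1, -0.7]
gripper_width: 0.653
gripper_force: 0.0
```

```bash
python3 m.py
```

```text
[0.5372 0.0493 0.1195] [1.7 0.6 1. ]
z 0.01 smax 0.660 smin 0.658 n 35 T -0.064..0.058
z 0.02 smax 0.719 smin 0.657 n 84 T -0.069..0.059
z 0.03 smax 0.661 smin 0.657 n 59 T -0.069..0.060
z 0.04 smax 0.660 smin 0.657 n 53 T -0.068..0.058
z 0.05 smax 0.660 smin 0.658 n 51 T -0.069..0.058
z 0.06 smax 0.660 smin 0.564 n 176 T -0.069..0.059
z 0.07 smax 0.660 smin 0.567 n 189 T -0.069..0.060
z 0.08 smax 0.661 smin 0.657 n 60 T -0.065..0.058
z 0.09 smax 0.660 smin 0.610 n 503 T -0.070..0.059
z 0.13 smax 0.550 smin 0.533 n 20 T -0.045..0.045
z 0.14 smax 0.551 smin 0.535 n 32 T -0.044..0.049
z 0.15 smax 0.551 smin 0.533 n 32 T -0.049..0.047
```

It's upright, with its back at s≈0.659 and the strip face at about 0.713. I'll back off a little, lower to about 25 mm, then push the front face.

{"op": "send_rows", "data": {
  "plan": [
    {"dx": -0.5, "dy": -0.05, "dz": 0, "twist": 0},
    {"dx": -0.5, "dy": -0.05, "dz": -1.0, "twist": 0},
    {"dx": 0, "dy": 0, "dz": -2.0, "twist": 0},
    {"dx": 0, "dy": 0, "dz": -2.0, "twist": 0},
    {"dx": 0, "dy": 0, "dz": -2.0, "twist": 0},
    {"dx": 0, "dy": 0, "dz": -1.5, "twist": 0},
    {"dx": 0, "dy": 0, "dz": -0.9, "twist": 0},
    {"dx": 0, "dy": 0, "dz": 0, "twist": 0}
  ]
}}

```text
t: 5.63
position: [0.5232, 0.0478, 0.0233]
ee_rot: [-0.047, 0.999, -0.0, -0.002]
ft_force: [-0.0, -1.2, -0.3]
gripper_width: 0.652
gripper_force: 0.0
```

{"op": "send_rows", "data": {
  "plan": [
    {"dx": 0.4, "dy": 0.04, "dz": 0, "twist": 0},
    {"dx": 0.5, "dy": 0.05, "dz": 0, "twist": 0},
    {"dx": 0.5, "dy": 0.05, "dz": 0, "twist": 0},
    {"dx": 0.4, "dy": 0.04, "dz": 0, "twist": 0},
    {"dx": 0.3, "dy": 0.03, "dz": 0, "twist": 0},
    {"dx": 0.3, "dy": 0.03, "dz": 0, "twist": 0},
    {"dx": 0.3, "dy": 0.03, "dz": 0, "twist": 0},
    {"dx": 0.3, "dy": 0.03, "dz": 0, "twist": 0}
  ]
}}

```text
t: 6.3
position: [0.5524, 0.0508, 0.0248]
ee_rot: [-0.047, 0.999, -0.0, -0.003]
ft_force: [-8.8, -0.8, 6.1]
gripper_width: 0.654
gripper_force: 4.2
```

```bash
python3 m.py
```

```text
[0.5532 0.0508 0.0248] [-4.4 -0.6  3.2]
z 0.01 smax 0.662 smin 0.659 n 39 T -0.069..0.059
z 0.02 smax 0.720 smin 0.659 n 91 T -0.070..0.060
z 0.03 smax 0.662 smin 0.659 n 52 T -0.069..0.060
z 0.04 smax 0.662 smin 0.659 n 59 T -0.066..0.060
z 0.05 smax 0.662 smin 0.552 n 59 T -0.066..0.055
z 0.06 smax 0.661 smin 0.566 n 184 T -0.070..0.059
z 0.07 smax 0.662 smin 0.565 n 194 T -0.069..0.060
z 0.08 smax 0.662 smin 0.555 n 68 T -0.068..0.059
z 0.09 smax 0.661 smin 0.611 n 514 T -0.069..0.060
z 0.10 smax 0.593 smin 0.544 n 47 T -0.057..0.060
z 0.11 smax 0.592 smin 0.540 n 133 T -0.070..0.059
z 0.12 smax 0.589 smin 0.536 n 58 T -0.067..0.058
z 0.13 smax 0.582 smin 0.531 n 171 T -0.070..0.060
z 0.14 smax 0.581 smin 0.535 n 92 T -0.068..0.054
z 0.15 smax 0.579 smin 0.535 n 57 T -0.052..0.017
```

{"op": "send_rows", "data": {
  "plan": [
    {"dx": 0.35, "dy": 0.03, "dz": 0, "twist": 0},
    {"dx": 0.35, "dy": 0.03, "dz": 0, "twist": 0},
    {"dx": 0.35, "dy": 0.04, "dz": 0, "twist": 0},
    {"dx": 0.35, "dy": 0.03, "dz": 0, "twist": 0},
    {"dx": 0.35, "dy": 0.03, "dz": 0, "twist": 0},
    {"dx": 0.35, "dy": 0.04, "dz": 0, "twist": 0},
    {"dx": 0.35, "dy": 0.03, "dz": 0, "twist": 0},
    {"dx": 0.35, "dy": 0.03, "dz": 0, "twist": 0}
  ]
}}

```text
t: 7.02
position: [0.5803, 0.0533, 0.0245]
ee_rot: [-0.047, 0.999, -0.0, -0.003]
ft_force: [-6.7, -0.2, 5.5]
gripper_width: 0.651
gripper_force: 3.5
```

{"op": "send_rows", "data": {
  "plan": [
    {"dx": 0.25, "dy": 0.02, "dz": 0, "twist": 0},
    {"dx": 0.25, "dy": 0.03, "dz": 0, "twist": 0},
    {"dx": 0.2, "dy": 0.02, "dz": 0, "twist": 0},
    {"dx": 0.2, "dy": 0.02, "dz": 0, "twist": 0},
    {"dx": 0.2, "dy": 0.02, "dz": 0, "twist": 0},
    {"dx": 0.2, "dy": 0.02, "dz": 0, "twist": 0},
    {"dx": 0.2, "dy": 0.02, "dz": 0, "twist": 0},
    {"dx": 0.1, "dy": 0.01, "dz": 0, "twist": 0}
  ]
}}

```text
t: 7.68
position: [0.5967, 0.0549, 0.0245]
ee_rot: [-0.047, 0.999, -0.0, -0.003]
ft_force: [-7.0, -1.6, 4.5]
gripper_width: 0.652
gripper_force: 3.4
```

```bash
python3 m.py | head -4;  python3 - <<'E'
from h import *
cv2.imwrite('pics/s2.png',cv2.resize(cv2.cvtColor(cam('scene')['pixels'],cv2.COLOR_RGB2BGR)[130:290,170:370],(750,600)))
W=cloud(cam('top'));n=np.array([.9955,.0945]);t=np.array([-.0945,.9955])
S=W[...,:2]@n;T=W[...,:2]@t;Z=W[...,2]
b=(Z>.084)&(Z<.096)&(S>.6)&(S<.76)&(abs(T)<.09); f=(Z>.015)&(Z<.028)&(S>.69)&(S<.78)
for lo,hi in((-.065,-.03),(-.03,.0),(.0,.03),(.03,.06)):
    k=(T>lo)&(T<hi); print('back edge',np.percentile(S[b&k],98))
for lo,hi in((-.17,-.12),(-.12,-.08),(.08,.12),(.12,.17)):
    k=(T>lo)&(T<hi)&f; print('strip face',np.percentile(S[k],2), 'far',np.percentile(S[k],98))
E
```

```text
[0.5969 0.0549 0.0245] [-5.8 -0.8  2. ]
z 0.01 smax 0.706 smin 0.703 n 36 T -0.066..0.060
z 0.02 smax 0.720 smin 0.704 n 86 T -0.069..0.059
z 0.03 smax 0.707 smin 0.703 n 55 T -0.069..0.059
back edge 0.7041160651300866Traceback (most recent call last):
  File "<stdin>", line 7, in <module>
    return _quantile_unchecked(
        a, q, axis, out, overwrite_input, method, keepdims, weights)
    return _ureduce(a,
                    func=_quantile_ureduce_func,
    ...<5 lines>...
                    overwrite_input=overwrite_input,
                    method=method)
    r = func(a, **kwargs)
    result = _quantile(arr,
                       quantiles=q,
    ...<2 lines>...
                       out=out,
                       weights=wgt)
    slices_having_nans = np.isnan(arr[-1, ...])
                                  ~~~^^^^^^^^^
IndexError: index -1 is out of bounds for axis 0 with size 0
```

View pics/s2.png

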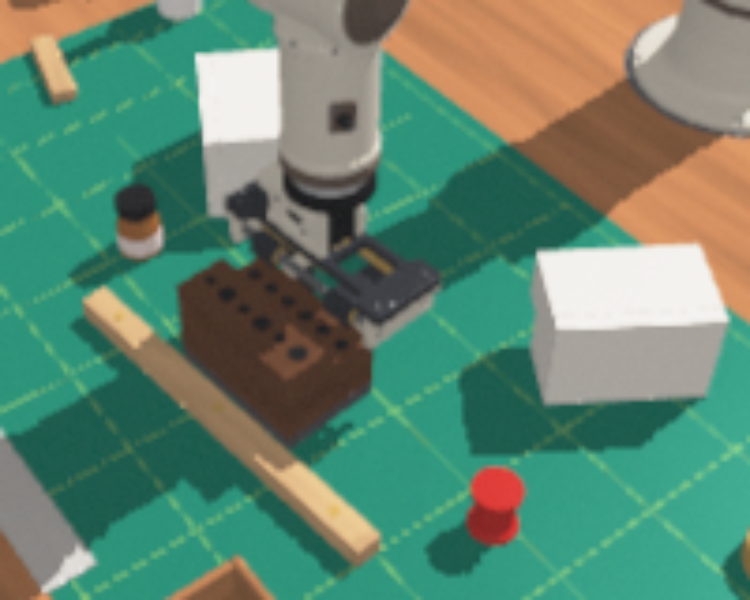

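The picture shows the block upright and parallel to the strip, its back close to the face along crop (200,370)–(290,440). Roughly 8 mm remain, so I'll creep on and watch the force.

{"op": "send_rows", "data": {
  "plan": [
    {"dx": 0.1, "dy": 0.01, "dz": 0, "twist": 0},
    {"dx": 0.1, "dy": 0.01, "dz": 0, "twist": 0},
    {"dx": 0.1, "dy": 0.01, "dz": 0, "twist": 0},
    {"dx": 0.1, "dy": 0.01, "dz": 0, "twist": 0},
    {"dx": 0.1, "dy": 0.01, "dz": 0, "twist": 0},
    {"dx": 0.1, "dy": 0.01, "dz": 0, "twist": 0},
    {"dx": 0.05, "dy": 0, "dz": 0, "twist": 0},
    {"dx": 0, "dy": 0, "dz": 0, "twist": 0}
  ]
}}

```text
t: 8.5
position: [0.603, 0.0556, 0.0245]
ee_rot: [-0.047, 0.999, -0.0, -0.003]
ft_force: [-5.5, -0.5, 3.6]
gripper_width: 0.655
gripper_force: 3.1
```

{"op": "send_rows", "data": {
  "plan": [
    {"dx": 0.05, "dy": 0, "dz": 0, "twist": 0},
    {"dx": 0.05, "dy": 0.01, "dz": 0, "twist": 0},
    {"dx": 0.05, "dy": 0, "dz": 0, "twist": 0},
    {"dx": 0.05, "dy": 0.01, "dz": 0, "twist": 0},
    {"dx": 0.05, "dy": 0, "dz": 0, "twist": 0},
    {"dx": 0, "dy": 0, "dz": 0, "twist": 0},
    {"dx": 0, "dy": 0, "dz": 0, "twist": 0},
    {"dx": 0, "dy": 0, "dz": 0, "twist": 0}
  ]
}}

```text
t: 9.17
position: [0.6055, 0.0557, 0.0245]
ee_rot: [-0.047, 0.999, -0.0, -0.003]
ft_force: [-6.0, -0.5, 3.7]
gripper_width: 0.648
gripper_force: 3.2
```

```bash
python3 m.py | head -4
```

```text
[0.6054 0.0557 0.0245] [-6.5 -1.1  2.9]
z 0.02 smax 0.720 smin 0.712 n 82 T -0.069..0.059
z 0.03 smax 0.715 smin 0.712 n 55 T -0.068..0.060
z 0.04 smax 0.715 smin 0.641 n 46 T -0.066..0.057
```

{"op": "send_rows", "data": {
  "plan": [
    {"dx": 0.05, "dy": 0, "dz": 0, "twist": 0},
    {"dx": 0.05, "dy": 0.01, "dz": 0, "twist": 0},
    {"dx": 0.05, "dy": 0, "dz": 0, "twist": 0},
    {"dx": 0.05, "dy": 0.01, "dz": 0, "twist": 0},
    {"dx": 0, "dy": 0, "dz": 0, "twist": 0},
    {"dx": 0, "dy": 0, "dz": 0, "twist": 0},
    {"dx": 0, "dy": 0, "dz": 0, "twist": 0},
    {"dx": 0, "dy": 0, "dz": 0, "twist": 0}
  ]
}}

```text
t: 9.88
position: [0.6069, 0.0558, 0.0245]
ee_rot: [-0.047, 0.999, -0.0, -0.003]
ft_force: [-7.9, -0.7, 5.1]
gripper_width: 0.654
gripper_force: 3.9
```

{"op": "send_rows", "data": {
  "plan": [
    {"dx": 0.05, "dy": 0, "dz": 0, "twist": 0},
    {"dx": 0.05, "dy": 0.01, "dz": 0, "twist": 0},
    {"dx": 0.05, "dy": 0, "dz": 0, "twist": 0},
    {"dx": 0.05, "dy": 0.01, "dz": 0, "twist": 0},
    {"dx": 0.05, "dy": 0, "dz": 0, "twist": 0},
    {"dx": 0.05, "dy": 0.01, "dz": 0, "twist": 0},
    {"dx": 0, "dy": 0, "dz": 0, "twist": 0},
    {"dx": 0, "dy": 0, "dz": 0, "twist": 0}
  ]
}}

```text
t: 10.55
position: [0.6068, 0.0558, 0.0243]
ee_rot: [-0.047, 0.999, -0.001, -0.006]
ft_force: [-15.8, -1.4, 12.0]
gripper_width: 0.653
gripper_force: 8.1
```

```bash
cat > e.py <<'E'
from h import *
n=np.array([.9955,.0945]);t=np.array([-.0945,.9955])
for name in('top','scene'):
    c=cam(name); W=cloud(c)
    S=W[...,:2]@n;T=W[...,:2]@t;Z=W[...,2]
    b=(Z>.03)&(Z<.085)&(S>.68)&(S<.74) if name=='scene' else (Z>.082)&(Z<.1)&(S>.64)&(S<.76)
    f=(Z>.018)&(Z<.03)&(S>.69)&(S<.76)
    for nm,m,lo,hi,p in(('back R',b,-.065,-.03,90),('back L',b,.02,.055,90),('strip near R',f,-.16,-.1,2),('strip near L',f,.1,.17,2),('strip far R',f,-.16,-.1,98),('strip far L',f,.1,.17,98),('strip far mid',f,-.05,.05,98)):
        k=m&(T>lo)&(T<hi)
        print(name,nm,k.sum(),np.round(np.percentile(S[k],p),4) if k.any() else None)
E
python3 e.py
```

```text
top back R 88 0.71
top back L 0 None
top strip near R 139 0.7148
top strip near L 165 0.7142
top strip far R 139 0.7407
top strip far L 165 0.7393
top strip far mid 23 0.7408
scene back R 75 0.7163
scene back L 83 0.7163
scene strip near R 108 0.7174
scene strip near L 182 0.7161
scene strip far R 108 0.7428
scene strip far L 182 0.7416
scene strip far mid 249 0.7418
```

The force doubled with no further motion, and both back corners match the strip face within about 1 mm: it's flush. I'll back off slowly, then raise.

{"op": "send_rows", "data": {
  "plan": [
    {"dx": -0.2, "dy": -0.02, "dz": 0, "twist": 0},
    {"dx": -0.2, "dy": -0.02, "dz": 0, "twist": 0},
    {"dx": -0.4, "dy": -0.04, "dz": 0, "twist": 0},
    {"dx": -0.7, "dy": -0.07, "dz": 0, "twist": 0},
    {"dx": -1.0, "dy": -0.1, "dz": 0, "twist": 0},
    {"dx": -1.5, "dy": -0.15, "dz": 0, "twist": 0},
    {"dx": -1.5, "dy": -0.15, "dz": 0.5, "twist": 0},
    {"dx": -1.0, "dy": -0.1, "dz": 1.0, "twist": 0}
  ]
}}

```text
t: 11.32
position: [0.546, 0.0498, 0.0393]
ee_rot: [-0.047, 0.999, -0.0, -0.001]
ft_force: [-1.4, 0.7, -0.1]
gripper_width: 0.651
gripper_force: 0.0
```

{"op": "send_rows", "data": {
  "plan": [
    {"dx": -1.0, "dy": -0.1, "dz": 2.0, "twist": 0},
    {"dx": -1.0, "dy": -0.1, "dz": 2.5, "twist": 0},
    {"dx": -1.0, "dy": -0.1, "dz": 2.5, "twist": 0},
    {"dx": -1.0, "dy": -0.1, "dz": 2.5, "twist": 0},
    {"dx": 0, "dy": 0, "dz": 2.0, "twist": 0},
    {"dx": 0, "dy": 0, "dz": 1.0, "twist": 0},
    {"dx": 0, "dy": 0, "dz": 0, "twist": 0},
    {"dx": 0, "dy": 0, "dz": 0, "twist": 0}
  ]
}}

```text
t: 11.98
position: [0.5089, 0.0461, 0.1653]
ee_rot: [-0.047, 0.999, 0.0, 0.001]
ft_force: [0.6, 0.6, -0.7]
gripper_width: 0.655
gripper_force: 0.0
```

```bash
python3 e.py; python3 - <<'E'
from h import *
cv2.imwrite('pics/s3.png',cv2.resize(cv2.cvtColor(cam('scene')['pixels'],cv2.COLOR_RGB2BGR)[130:290,170:370],(750,600)))
print(readout.state()['position'])
E
```

```text
top back R 193 0.7096
top back L 191 0.7091
top strip near R 142 0.7151
top strip near L 173 0.7144
top strip far R 142 0.7406
top strip far L 173 0.7388
top strip far mid 98 0.7409
scene back R 75 0.7164
scene back L 87 0.7162
scene strip near R 107 0.7168
scene strip near L 181 0.7164
scene strip far R 107 0.7421
scene strip far L 181 0.7415
scene strip far mid 256 0.7419
[0.50754765 0.0459908  0.16366755]
```

View pics/s3.png

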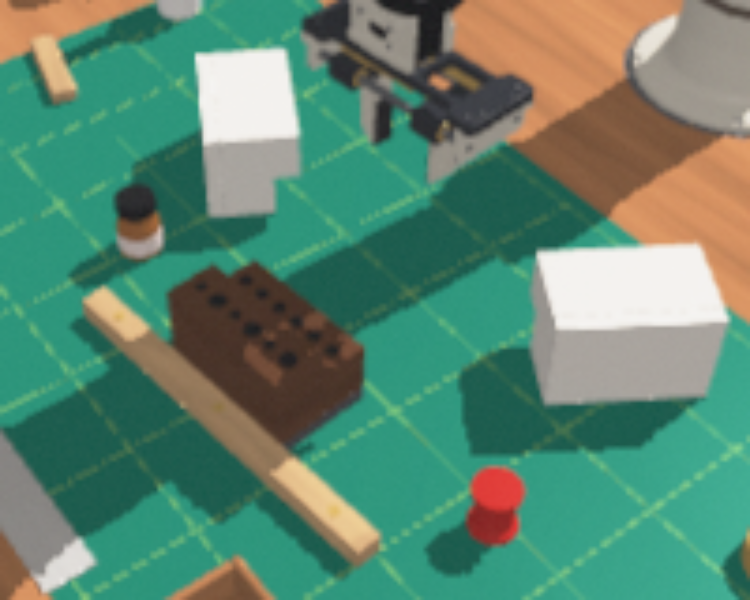

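The picture shows the block upright with its back against the strip from crop (170,330) to (290,440). The gripper is clear, and the jar (138,220), spool (497,505) and bar (53,68) haven't moved. Handing in.

```bash
python3 -c "
from cell import manip
print(manip.finish_job())"
```

```text
the job is handed in; nothing more can be done
None
```

I tipped the block back onto its steel base and pushed it flush against the stop strip (both back corners within about 1 mm by camera, roughly 10 mm off the strip's middle). I then withdrew the gripper and handed the job in at about 12 s. The hand-in returned no verdict; the jar, spool and bar look unmoved in the last picture, but it didn't show the tin, the awl or all of the maul.

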